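Shift the bench gearbox into the marked gear

TASK

Push the gearbox's shift lever through its gate into the gear marked by the raised rectangular block: along the slot it is in to the neutral cross-channel, across, then fully home to the end of the slot beside the block, and leave it there. Only push the handle with the fingers, do not grip it between them, and leave the other things on the bench undisturbed.

Things in the scene. Friction and masses are not known exactly. Their poses are not given: they have to be found in the camera images.
- gearbox: Grey gearbox, fixed to the bench, origin under its centre on the bench, turned by up to 0.4 rad. 240 (x) by 190 mm at its foot, 200 by 170 mm above; a round boss and shaft stick out of its +x end (to 160 mm from the origin, top at 107 mm). On top lies an aluminium gate plate, 124 (x) by 120 mm, top face 120 mm above the bench. Its axes are meant by x, y, z in the other entries.
- gate_neutral (a point): Centre of the gate, on the plate's top. Three slots along x, at y = 0, +25 and -25 mm, run both ways from one neutral cross-channel along y through this point; the six slot ends are 21 mm from neutral (shaft axis). Slots 14 mm wide, channel 15 mm, shaft 10 mm square. The lever starts in the middle slot, on the +x side of neutral.
- pivot (a point): Point about which the lever leans, inside the box, 30 mm above the bench. With axes as the gearbox's, a point of the lever at distance L from it lies at x = L sin(lever), y = L cos(lever) sin(swivel), z = L cos(lever) cos(swivel), with the joint values below.
- lever (a joint): Fore-and-aft lean of the lever, rad: 0 is neutral, positive leans to +x; stops at -0.24 and +0.24, the slot ends. No springs or detents: it stays where it is left; about 2.5 N at the handle moves it.
- swivel (a joint): Sideways lean of the lever, rad: 0 is the middle slot, positive leans to +y; stops at -0.28 and +0.28, the outer slots. It passes from slot to slot only while joint lever is within about 0.025 of 0: elsewhere the gate's fins block it (their corners, rounded to 2 mm, guide it in from about 0.045). Same friction.
- lever_top (a point): Top centre of the lever's black handle, a round bar 24 mm across that covers the lever from 102 to 195 mm from the pivot (upright: 132 to 225 mm above the bench). The point is 195 mm from the pivot; its z axis points along the lever.
- lever_gate (a point): Point on the lever's axis 90 mm from the pivot, at the height of the gate plate's top: shows where in the gate the shaft stands.
- marker: Marks the wanted gear: dark steel block, 14 (x) by 34 (y) by 14 mm high, fixed on the gate plate beyond the end of one of the four outer slots, at x = +-46, y = +-25 mm from the gate's centre; which one varies. Origin under its centre. The wanted slot end is the one 25 mm from it. The other three places carry flat round plugs, 22 mm across, 3 mm high.
- spray_can: Blue can with a white band and lid, 66 mm across, 150 mm tall, standing loose near the gearbox's +y side; origin under its centre. Leave alone.
- tin: Open dark tin, 84 mm across, 110 mm tall, loose near the gearbox's -y side; origin under its centre. Leave alone.
- wrench: Steel wrench, 190 mm long, lying loose on the bench at the robot's side of the gearbox, to its -y. Leave alone.
- gear: Loose steel gear wheel, about 72 mm across, 24 mm high, lying on the bench at the robot's side of the gearbox, to its +y. Leave alone.

How it is judged:
By the outcome, as a careful person would: the job done as asked, in the order asked, and still so for the second after the job is handed in, with the robot touching nothing.
It also fails if it takes over 51 s, if anything falls off the work surface, if the arm or the gripper's body presses on something with over 40 N, if the wrist force passes 120 N, or if a joint passes its speed limit or range.

ROBOT

A 6-joint arm with a two-finger parallel gripper is mounted at the origin on the work surface. World frame = base frame: x ahead of the robot, y to its left, z up, the work surface at z = 0. Lengths are in m, angles in degrees, forces in N, time in s.
With the tool pointing down it reaches from about 0.325 to 0.775 m from the base axis. Payload 5.5 kg.
Tool frame: the origin (TCP) lies where the fingers leave the gripper's body, on its centre line; the fingertips stand 80 mm ahead of it and the grasp point (between the pads) lies 61 mm ahead of it; y points along the fingers, x is the direction in which the jaws open and shut, and the axes are right-handed (so a half turn about y gives the same grasp; the last joint's range is limited). The gripper opens to 88 mm and grips with 3 to 60 N. Pads are 20 mm wide; open, the fingers measure 115 mm over their backs; the gripper's body (75 mm by 178 mm) begins 61 mm behind the grasp point.
Start: joints at [-68.68, 5.22, 70.514, -0, 104.267, -3.249], TCP at [0.249, -0.546, 0.303] pointing down, gripper open.
Joint ranges: [-164.24, 164.24], [-49.07, 125.15], [9.68, 141.18], [-86.29, 266.29], [3.28, 154.24], [-151.56, 151.56]. Speed limits (degrees/s): [147.25, 147.25, 172.46, 180, 180, 180].

INTERFACE

Orientations are given as a 3x3 rotation matrix whose columns are the frame's x, y, z axes.
In Python, from rig import ctrl gives the robot as it stands. The module is installed in compiled form; this text tells all that it offers.
- The arm moves only by the tool apply_moves, never from a script. Its argument "motion" is one flat list of numbers, 4 for each row, row after row: the shift along the tool's x, y, z in m, then the turn about the tool's y in degrees. A call has 1 to 8 rows; each row is the pose to reach, as a shift and turn from the pose commanded when the call began, along the tool's axes at that moment; what a row does not reach only later rows make up. A row lasts 1/12 s, in which the tool goes at most 41.7 mm and 7.16 degrees, less where a joint would pass 70% of its speed; a pose out of reach is approached as far as the arm can. A call with a gripper value outside its range is refused whole. "hand" is the finger opening in m, from 0 to 0.0878, set as the call begins (left out, the last holds). The fingers move at their own pace and stop on an object; the grip force is fixed at half the most. Time passes only in rows, so rows that repeat a pose let the fingers close. It gives the time, the measured TCP pose, the force and the opening at its end, in the units of the state.
- ctrl.read_state(): the state, without advancing time (a new reading comes with each control period).
- ctrl.snapshot(name): name is "side" or "top"; returns (picture, depth): 384x512x3 uint8, blue, green, red; 384x512 float32, m along the optical axis (not along the pixel's ray), 0 where there is no reading.
- ctrl.calibration(name): a dict with "fx", "fy", "cx", "cy" (pixels), "extrinsics" (4x4, takes a point from camera to world coordinates). Camera axes: x right, y up, looking along -z (the intrinsics and any distortion apply to the point x, -y, -z); pixel columns grow to the right and rows downward; lengths in m; the calibration is good to about 2 mm. A picture is of the moment at which its call begins. calibration takes no time and is no camera call.
- ctrl.close_job(): hands the job in, once; it reports no verdict.
Trained networks look in the newest picture that a camera, given by its name, has taken for a name from the list of things; names that differ only in an ending like _2 or _b are one class to them, and where a whole thing is asked for, a point or a joint stands for the part that bears it (a point fixed in the world has none). Each returns a list of dicts, best first, with "p" (0 to 1); they miss things now and then, are a little off and sometimes report something else, mostly with a low value. They report only what shows in the picture. A call takes as long as a camera call.
- ctrl.spot_in(target, camera): "xyz" ([x, y, z] in m, in the coordinates of the camera as it stood for that picture, good to about 4 mm: the middle of the surface that is visible of it).
- ctrl.outline_of(target, camera): "pixels" (384x512 bool, what is visible of it).
The state is a dict: "t": time; "q": joint angles; "qd": joint speeds; "effort": joint torques, N m; "ee_pos": TCP position; "tcp_rot": TCP orientation; "force": force on the tool from outside, world axes, zero at the start; "wrist_torque": the same for the moment, N m; "opening": finger opening in m.
Only numpy, scipy, OpenCV 4.12 (cv2) and the standard library are available. Lean on these libraries where they do the work, as an engineer would, in place of code of your own. Each camera call takes 0.05 s, during which the arm holds its last target.

## Working session

There is one attempt and no reset: what is moved stays moved. The work goes in short steps, Python scripts to look and compute and a tool call to move; the robot and the scene stay as the last step left them, time stands still between calls to the robot, and variables do not carry over. Pictures are saved under pics/ and viewed, and the job is handed in when it is done.

Besides the shell and the picture viewer there is one more tool, called after "Emit:" as a command line: name --argument value ..., lists and objects as JSON in quotes. apply_moves: Moves the arm, as the interface text tells. Its arguments: {"type":"object","properties":{"motion":{"type":"array","items":{"type":"number"}},"hand":{"type":"number"}},"required":["motion"]}

```bash
mkdir -p pics
cat > h.py <<'E'
import numpy as np, cv2
from rig import ctrl
def snap(n,f):
    im,d=ctrl.snapshot(n); cv2.imwrite('pics/'+f+'.png',im); np.save('pics/'+f+'.npy',d); return im,d
def cloud(n,d):
    c=ctrl.calibration(n); v,u=np.mgrid[0:384,0:512]
    P=np.stack([(u-c['cx'])/c['fx']*d,-(v-c['cy'])/c['fy']*d,-d],-1)
    E=np.array(c['extrinsics']); return P@E[:3,:3].T+E[:3,3]
def w(n,p):
    E=np.array(ctrl.calibration(n)['extrinsics']); return E[:3,:3]@np.array(p)+E[:3,3]
E
python3 - <<'E'
from h import *
for n in('top','side'):
    snap(n,n+'0'); print(n,ctrl.calibration(n))
    for t in('lever_top','marker','gearbox','spray_can','tin'):
        for r in ctrl.spot_in(t,n)[:2]: print(n,t,r['p'],w(n,r['xyz']).round(4))
s=ctrl.read_state();print(s['t'],s['ee_pos'],s['tcp_rot'],s['force'])
E
```

```text
top {'fx': 406.278408199488, 'fy': 406.278408199488, 'cx': 252.84992720055791, 'cy': 188.40123855306672, 'extrinsics': array([[ 0.02368485,  0.99550283, -0.09172317,  0.4248439 ],
       [-0.99964611,  0.02469474,  0.00989082,  0.02861044],
       [ 0.01211142,  0.09145645,  0.99573542,  0.96898075],
       [ 0.        ,  0.        ,  0.        ,  1.        ]])}
top lever_top 0.81 [0.535  0.0688 0.2154]
top marker 0.61 [0.5701 0.0511 0.1375]
top marker 0.34 [0.5386 0.0669 0.2155]
top gearbox 0.91 [0.5161 0.0678 0.1158]
top spray_can 0.75 [0.4553 0.231  0.1532]
top tin 0.58 [ 0.5918 -0.1565  0.0492]
side {'fx': 427.6362213500854, 'fy': 427.6362213500854, 'cx': 254.30167359281265, 'cy': 190.0026224930538, 'extrinsics': array([[-0.96263876,  0.20505024, -0.17686439,  0.29071073],
       [-0.27072233, -0.74324113,  0.61180229,  0.70253817],
       [-0.00600268,  0.63682574,  0.7709844 ,  0.99447492],
       [ 0.        ,  0.        ,  0.        ,  1.        ]])}
side lever_top 0.57 [0.5339 0.0805 0.1882]
side marker 0.6 [0.5739 0.0603 0.1368]
side marker 0.3 [0.5307 0.0766 0.1917]
side gearbox 0.55 [0.5179 0.1138 0.111 ]
side spray_can 0.79 [0.4513 0.2606 0.1256]
side tin 0.69 [ 0.5767 -0.1288  0.0755]
0.6 [ 0.24947136 -0.54568751  0.30266406] [[ 4.15783487e-01  1.69807686e-05  9.09463628e-01]
 [-9.09463628e-01 -3.35901981e-05  4.15783488e-01]
 [ 3.76093866e-05 -9.99999999e-01  1.47714172e-06]] [-0.03946932  0.33173152  0.1026939 ]
```

View pics/top0.png

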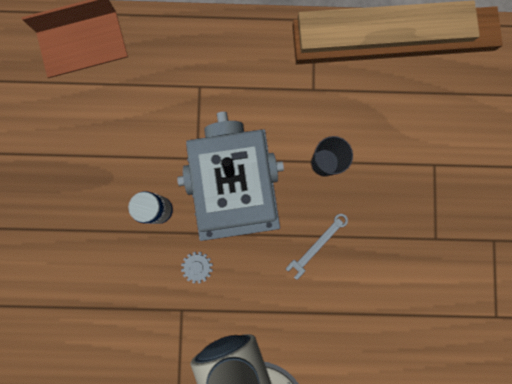

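View pics/side0.png

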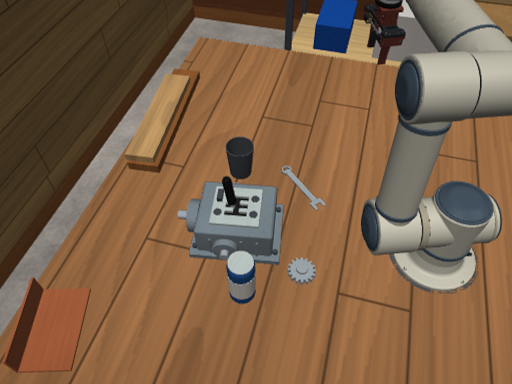

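Run:
```python
from h import *
im=cv2.imread('pics/top0.png'); d=np.load('pics/top0.npy'); P=cloud('top',d)
g=im.astype(int)
m=(im.min(2)>160)&(abs(P[...,2]-.12)<.012)&(abs(P[...,0]-.52)<.12)&(abs(P[...,1]-.06)<.12)
print(m.sum(),np.median(P[m],0))
pts=P[m][:,:2].astype(np.float32)*1000
r=cv2.minAreaRect(pts);print(r)
c=ctrl.calibration('top')
# block: dark, z 0.134
m2=(abs(P[...,2]-.134)<.006)&(np.hypot(P[...,0]-.57,P[...,1]-.05)<.03); print('block',m2.sum(),P[m2].mean(0), cv2.minAreaRect(P[m2][:,:2].astype(np.float32)*1000))
for n in('top','side'):
    d=np.load(f'pics/{n}0.npy');Q=cloud(n,d)
    m3=(Q[...,2]>.16)&(np.hypot(Q[...,0]-.53,Q[...,1]-.07)<.06)
    q=Q[m3];print(n,len(q),q.mean(0),q.max(0),q.min(0)); 
    for a in np.arange(.16,.24,.01):
        k=q[(q[:,2]>a)&(q[:,2]<a+.01)]
        if len(k):print(round(a,2),len(k),k.mean(0).round(4),np.ptp(k,0).round(3))
    for t in('gearbox','spray_can'):
        pass
# box top rect
Q=P; m4=(abs(Q[...,2]-.113)<.008)&(abs(Q[...,0]-.52)<.14)&(abs(Q[...,1]-.06)<.14)
print('box?',cv2.minAreaRect(Q[m4][:,:2].astype(np.float32)*1000), m4.sum())
cv2.imwrite('pics/topz.png',cv2.resize(im[100:260,120:360],None,fx=3,fy=3,interpolation=cv2.INTER_CUBIC))
```

```text
112 [0.52793    0.04234867 0.11944903]
((521.5575561523438, 67.54817962646484), (117.27892303466797, 113.24287414550781), 9.635820388793945)
block 111 [0.57098634 0.05159324 0.13342204] ((571.1666259765625, 51.686241149902344), (14.417198181152344, 33.212650299072266), 11.343250274658203)
top 200 [0.53626649 0.07037532 0.20734715] [0.55315877 0.08224298 0.2257052 ] [0.52455166 0.05930618 0.16026371]
0.16 15 [0.5274 0.0694 0.1646] [0.013 0.021 0.009]
0.17 15 [0.5279 0.0677 0.1759] [0.008 0.016 0.009]
0.18 15 [0.5299 0.0703 0.1857] [0.008 0.021 0.009]
0.19 17 [0.5324 0.0669 0.1953] [0.014 0.019 0.009]
0.2 17 [0.5315 0.0708 0.2064] [0.007 0.021 0.008]
0.21 34 [0.5363 0.07   0.216 ] [0.023 0.021 0.01 ]
0.22 87 [0.542  0.0717 0.2231] [0.018 0.019 0.006]
side 203 [0.53668542 0.08042266 0.1975756 ] [0.55268387 0.08751843 0.22511596] [0.52500476 0.06683253 0.16025511]
0.16 26 [0.532  0.0812 0.1647] [0.018 0.019 0.01 ]
0.17 23 [0.533  0.0812 0.1748] [0.021 0.014 0.008]
0.18 27 [0.5346 0.0814 0.185 ] [0.022 0.019 0.009]
0.19 28 [0.5364 0.0819 0.1954] [0.021 0.017 0.01 ]
0.2 24 [0.537  0.0825 0.2051] [0.019 0.015 0.009]
0.21 39 [0.5394 0.0803 0.2155] [0.023 0.019 0.01 ]
0.22 36 [0.5411 0.0763 0.2225] [0.019 0.017 0.005]
box? ((535.8681030273438, 70.92709350585938), (228.30287170410156, 169.40750122070312), 9.822921752929688) 6461
```

View pics/topz.png

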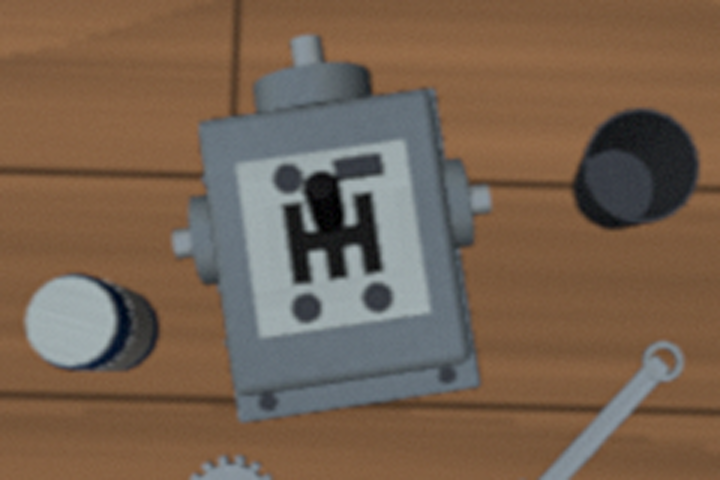

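```bash
cat > pose.py <<'E'
from h import *
from scipy.optimize import least_squares
def proj(n,X):
    c=ctrl.calibration(n);E=np.array(c['extrinsics']);p=(np.atleast_2d(X)-E[:3,3])@E[:3,:3]
    return np.stack([c['cx']+c['fx']*p[:,0]/-p[:,2], c['cy']+c['fy']*p[:,1]/p[:,2]],-1)
def levpt(C,yaw,l,s,L):
    p=np.array([L*np.sin(l),L*np.cos(l)*np.sin(s),L*np.cos(l)*np.cos(s)+.03])
    R=np.array([[np.cos(yaw),-np.sin(yaw),0],[np.sin(yaw),np.cos(yaw),0],[0,0,1]])
    return R@p+np.array([C[0],C[1],0])
def fitlever(n,d,C,yaw):
    Q=cloud(n,d)
    c,s=np.cos(yaw),np.sin(yaw)
    X=(Q[...,0]-C[0])*c+(Q[...,1]-C[1])*s; Y=-(Q[...,0]-C[0])*s+(Q[...,1]-C[1])*c
    return np.stack([X,Y,Q[...,2]],-1)
def lever(n,d,im,C,yaw):
    P=fitlever(n,d,C,yaw)
    m=(im.max(2)<70)&(P[...,2]>.145)&(P[...,2]<.232)&(abs(P[...,0])<.075)&(abs(P[...,1])<.085)
    q=P[m]
    def f(a):
        u=np.array([np.sin(a[0]),np.cos(a[0])*np.sin(a[1]),np.cos(a[0])*np.cos(a[1])])
        r=q-[0,0,.03]; t=r@u; rad=np.linalg.norm(r-t[:,None]*u,axis=1)
        return np.where(t>.190,np.minimum(abs(t-.195),np.abs(rad-.012)),rad-.012)
    b=None
    for a0 in [(.1,0),(0,0),(0,-.28),(.24,-.28),(0,-.14)]:
        o=least_squares(f,a0,loss='soft_l1',f_scale=.002)
        if b is None or o.cost<b.cost:b=o
    return b.x,len(q),np.sqrt(2*b.cost/max(len(q),1))
E
python3 - <<'E'
from pose import *
for n in('top','side'):
    im=cv2.imread(f'pics/{n}0.png')
    d=np.load(f'pics/{n}0.npy'); P=cloud(n,d)
    m=((im.min(2)>140)&(abs(P[...,2]-.12)<.02)&(abs(P[...,0]-.52)<.09)&(abs(P[...,1]-.068)<.09)).astype(np.uint8)
    k,l,st,_=cv2.connectedComponentsWithStats(m); i=1+st[1:,4].argmax(); m=l==i
    print(n,m.sum())
    pts=P[m][:,:2].astype(np.float32)*1000
    print(cv2.minAreaRect(pts), P[m][:,2].mean())
    print(lever(n,d,im,(.5213,.068),.17))
E
```

```text
top 1921
((521.9723510742188, 67.9283447265625), (122.94164276123047, 120.06078338623047), 9.792316436767578) 0.11951241778564275
(array([0.1186523 , 0.00466903]), 193, np.float64(0.0008707015899718928))
side 1113
((524.2357788085938, 65.93135070800781), (126.5730972290039, 129.9471893310547), 9.946508407592773) 0.11863554152396434
(array([0.11948549, 0.0127228 ]), 228, np.float64(0.0011912897863512273))
```

Emit:
apply_moves --motion '[-0.021,0,0.029,2,-0.042,0,0.058,4,-0.063,0,0.087,6,-0.084,0,0.116,8,-0.105,0,0.145,10,-0.126,0,0.174,12,-0.147,0,0.203,14,-0.168,0,0.232,14.7]' --hand 0

```text
t: 1.27
ee_pos: [0.3911, -0.2948, 0.3029]
tcp_rot: [[0.169, 0.001, 0.986], [-0.986, -0.0, 0.169], [0.001, -1.0, 0.0]]
force: [0.7, -0.4, 0.5]
opening: 0.0377
```

```bash
cat > rel.py <<'E'
import sys
from pose import *
C=(.5217,.068);YAW=.172
def where():
    s=ctrl.read_state();p=np.array(s['ee_pos']);R=np.array(s['tcp_rot'])
    c,sn=np.cos(YAW),np.sin(YAW);dx,dy=p[0]-C[0],p[1]-C[1]
    print('t',round(s['t'],2),'local mm',np.round([(dx*c+dy*sn)*1e3,(-dx*sn+dy*c)*1e3,p[2]*1e3],1),'zhead',round(np.degrees(np.arctan2(R[1,2],R[0,2])),2),'F local',np.round([s['force'][0]*c+s['force'][1]*sn,-s['force'][0]*sn+s['force'][1]*c,s['force'][2]],2),'open',s['opening'])
    return p,R,c,sn
def to(x,y,z):
    p,R,c,sn=where(); x,y=x/1e3,y/1e3
    T=np.array([C[0]+x*c-y*sn,C[1]+x*sn+y*c,z/1e3]); print('tool shift mm',np.round(R.T@(T-p)*1e3,1))
if __name__=='__main__':
    a=sys.argv[1:]
    to(*map(float,a)) if a else where()
E
python3 rel.py 80 0 300
```

```text
t 1.27 local mm [-190.8 -335.1  302.9] zhead 9.75 F local [ 0.57 -0.52  0.53] open 0.03767919443435902
tool shift mm [-335.6    2.8  270.2]
```

Emit:
apply_moves --motion '[-0.025,0,0.025,0,-0.05,0,0.05,0,-0.075,0,0.08,0,-0.1,0,0.11,0,-0.125,0,0.14,0,-0.15,0,0.17,0,-0.175,0,0.2,0,-0.2,0,0.225,0]'

```text
t: 1.93
ee_pos: [0.5793, -0.0589, 0.3025]
tcp_rot: [[0.172, 0.0, 0.985], [-0.985, 0.0, 0.172], [0.0, -1.0, 0.0]]
force: [-0.3, -0.4, 0.8]
opening: 0.0004
```

```bash
python3 rel.py 80 0 300
```

```text
t 1.93 local mm [  35.  -134.8  302.5] zhead 9.9 F local [-0.41 -0.35  0.81] open 0.0003953643424360142
tool shift mm [-134.8    2.5   45.1]
```

Go to x=80 first, then across, then down, then stop.

Emit:
apply_moves --motion '[-0.02,0,0.03,0,-0.05,0,0.045,0,-0.08,0,0.045,0,-0.11,0,0.045,0,-0.135,0.01,0.045,0,-0.135,0.03,0.045,0,-0.135,0.047,0.045,0,-0.135,0.047,0.045,0]'

```text
t: 2.6
ee_pos: [0.5981, 0.0805, 0.2513]
tcp_rot: [[0.173, -0.006, 0.985], [-0.985, -0.001, 0.173], [-0.001, -1.0, -0.006]]
force: [-0.8, 0.2, -1.0]
opening: 0.0006
```

Run:
```python
from rel import *
to(48,0,255)
im,d=snap('side','s1');cv2.imwrite('pics/s1z.png',cv2.resize(im[100:280,140:340],None,fx=3.3,fy=3.3,interpolation=cv2.INTER_CUBIC))
print(lever('side',d,im,C,YAW))
```

```text
t 2.6 local mm [ 77.4  -0.7 251.3] zhead 9.94 F local [-0.8   0.29 -0.95] open 0.0005776994572761224
tool shift mm [ -0.8  -3.5 -29.4]
(array([0.11777404, 0.01347082]), 232, np.float64(0.0019108688038593422))
```

View pics/s1z.png

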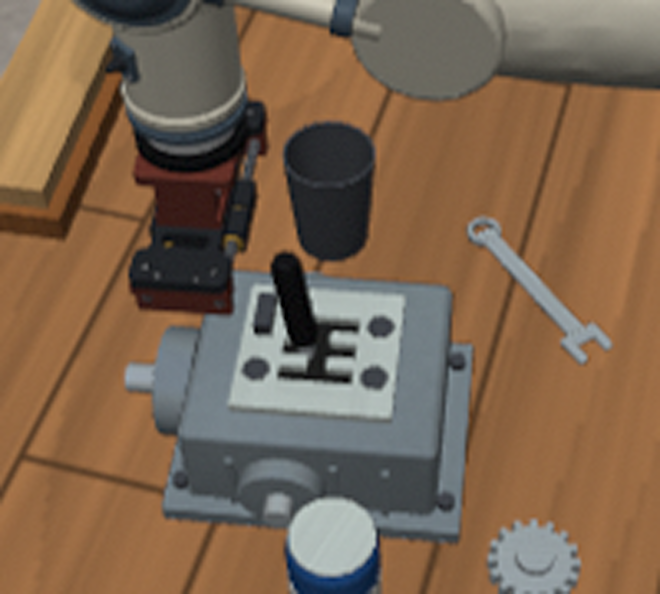

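Run:
```python
from rel import *
s=ctrl.read_state();p=np.array(s['ee_pos']);R=np.array(s['tcp_rot'])
for k in(-.1,-.05,0,.04,.061,.08):print(k,((proj('side',p+R[:,1]*k)-[140,100])*3.3).round())
d=np.load('pics/s1.npy');P=fitlever('side',d,C,YAW)
m=(abs(P[...,0]-.077)<.13)&(abs(P[...,1])<.13)&(P[...,2]>.15)
for a in np.arange(.15,.4,.02):
    k=P[m&(P[...,2]>a)&(P[...,2]<a+.02)&(P[...,0]>.05)]
    if len(k):print(round(a,2),len(k),k.min(0).round(3),k.max(0).round(3))
im,d=snap('top','t1');cv2.imwrite('pics/t1z.png',cv2.resize(im[80:280,120:360],None,fx=3,fy=3,interpolation=cv2.INTER_CUBIC))
```

```text
-0.1 [[188. 119.]]
-0.05 [[197. 172.]]
0 [[204. 222.]]
0.04 [[210. 259.]]
0.061 [[213. 277.]]
0.08 [[215. 293.]]
0.17 5 [ 0.065 -0.009  0.181] [ 0.065 -0.002  0.188]
0.23 1 [0.093 0.079 0.25 ] [0.093 0.079 0.25 ]
0.25 187 [ 0.05  -0.074  0.25 ] [0.109 0.083 0.27 ]
0.27 219 [ 0.05  -0.061  0.27 ] [0.111 0.092 0.29 ]
0.29 546 [ 0.05  -0.086  0.29 ] [0.109 0.092 0.309]
0.31 123 [0.056 0.028 0.31 ] [0.097 0.044 0.33 ]
0.33 295 [0.05  0.012 0.33 ] [0.111 0.043 0.35 ]
0.35 107 [0.051 0.011 0.35 ] [0.112 0.041 0.37 ]
0.37 222 [0.05  0.007 0.37 ] [0.116 0.042 0.39 ]
0.39 201 [0.05  0.017 0.39 ] [0.112 0.04  0.41 ]
```

View pics/t1z.png

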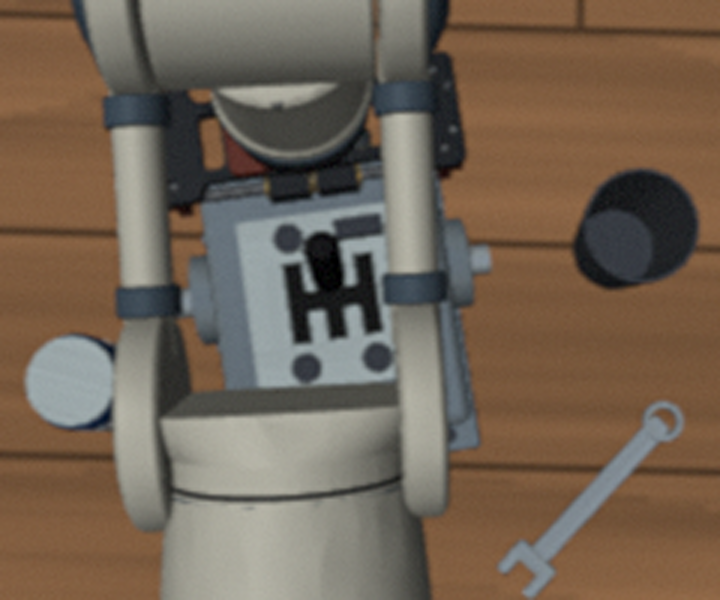

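Emit:
apply_moves --motion '[0,0,-0.012,0,0,0,-0.024,0,0,0,-0.03,0,0,0,-0.036,0,0,0,-0.042,0,0,0,-0.048,0,0,0,-0.05,0,0,0,-0.05,0]'

```text
t: 3.37
ee_pos: [0.5498, 0.0712, 0.2562]
tcp_rot: [[0.171, 0.001, 0.985], [-0.985, 0.0, 0.171], [0.0, -1.0, 0.001]]
force: [1.7, -0.5, 0.6]
opening: 0.0005
```

```bash
cat > look.py <<'E'
import sys
from rel import *
where()
k=sys.argv[1]
for n in('top','side'):
    im,d=snap(n,n+k)
    try: print(n,lever(n,d,im,C,YAW))
    except Exception as e: print(n,e)
    if n=='side': cv2.imwrite(f'pics/{n}{k}z.png',cv2.resize(im[100:280,140:340],None,fx=3.3,fy=3.3,interpolation=cv2.INTER_CUBIC))
    else: cv2.imwrite(f'pics/{n}{k}z.png',cv2.resize(im[80:280,120:360],None,fx=3,fy=3,interpolation=cv2.INTER_CUBIC))
where()
E
python3 look.py a
```

```text
t 3.37 local mm [ 28.2  -1.7 256.2] zhead 9.86 F local [ 1.6  -0.83  0.59] open 0.0005006705992535259
top (array([0.03244841, 0.00266055]), 91, np.float64(0.0006822592548728535))
side (array([0.03321946, 0.01375898]), 161, np.float64(0.0011121984179321902))
t 3.47 local mm [ 28.4  -1.6 255.6] zhead 9.87 F local [ 1.31 -1.29  1.39] open 0.0006205598691853006
```

View pics/sideaz.png

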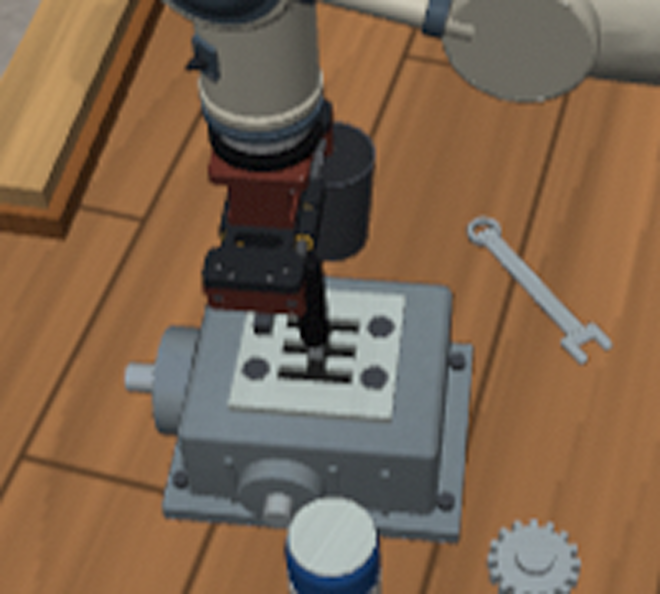

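Emit:
apply_moves --motion '[0,0,-0.002,0,0,0,-0.004,0,0,0,-0.006,0,0,0,-0.006,0,0,0,-0.006,0]'

```text
t: 3.88
ee_pos: [0.544, 0.0703, 0.2556]
tcp_rot: [[0.171, 0.0, 0.985], [-0.985, 0.0, 0.171], [-0.0, -1.0, 0.0]]
force: [1.9, -0.1, 1.4]
opening: 0.0005
```

```bash
python3 look.py b
```

```text
t 3.88 local mm [ 22.3  -1.5 255.6] zhead 9.87 F local [ 1.83 -0.41  1.45] open 0.0005211832577036557
top (array([-0.00130388,  0.00434824]), 78, np.float64(0.0008297228717233896))
side (array([1.66663547e-05, 1.35696007e-02]), 163, np.float64(0.0010810223855608188))
t 3.98 local mm [ 22.4  -1.5 255.6] zhead 9.87 F local [ 2.17 -0.03  0.92] open 0.0006572915220768921
```

Emit:
apply_moves --motion '[0,0,0.025,0,0,0,0.03,0,-0.025,0,0.03,0,-0.05,0,0.03,0,-0.05,0,0.02,0,-0.05,0,-0.005,0,-0.05,0,-0.022,0,-0.05,0,-0.022,0]'

```text
t: 4.65
ee_pos: [0.5116, 0.1157, 0.2557]
tcp_rot: [[0.172, -0.002, 0.985], [-0.985, -0.0, 0.172], [0.0, -1.0, -0.002]]
force: [0.6, 0.3, -0.7]
opening: 0.0005
```

```bash
python3 look.py c; python3 rel.py 0 25 255
```

```text
t 4.65 local mm [ -1.8  48.7 255.7] zhead 9.9 F local [ 0.68  0.14 -0.7 ] open 0.0005335810212924369
top (array([-0.00434232,  0.01624577]), 12, np.float64(0.0006926213997996705))
side (array([0.1, 0. ]), 0, np.float64(0.0))
t 4.75 local mm [2.000e-01 4.840e+01 2.557e+02] zhead 9.87 F local [ 0.22  0.04 -0.2 ] open 0.0005563084844973459
t 4.75 local mm [2.000e-01 4.840e+01 2.557e+02] zhead 9.87 F local [ 0.22  0.04 -0.2 ] open 0.0005563084844973459
tool shift mm [23.4  0.7 -0.2]
```

View pics/sidecz.png

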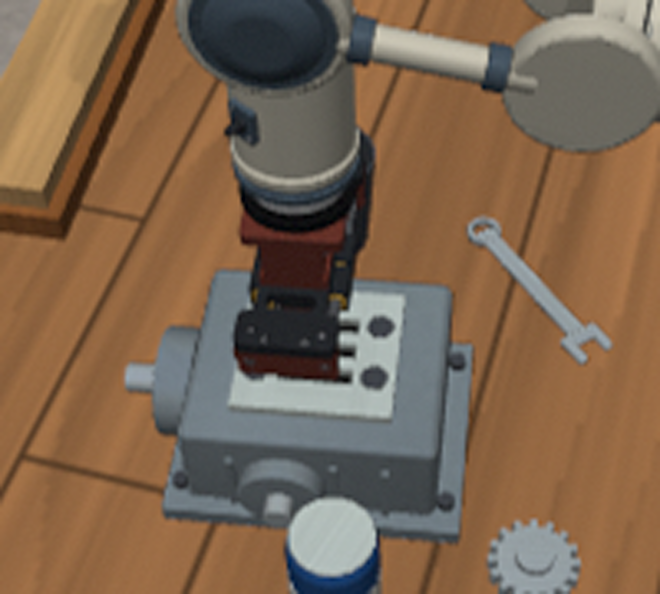

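Emit:
apply_moves --motion '[0.012,0,0,0,0.022,0,0,0,0.028,0,0,0,0.034,0,0,0,0.04,0,0,0,0.046,0,0,0,0.052,0,0,0,0.056,0,0,0]'

```text
t: 5.42
ee_pos: [0.5235, 0.0599, 0.2551]
tcp_rot: [[0.171, -0.001, 0.985], [-0.985, 0.0, 0.171], [-0.0, -1.0, -0.001]]
force: [0.3, 2.1, -1.5]
opening: 0.0002
```

```bash
python3 look.py d
```

```text
t 5.42 local mm [  0.4  -8.3 255.1] zhead 9.86 F local [ 0.67  1.97 -1.5 ] open 0.00021794150522012282
top (array([0.1, 0. ]), 0, np.float64(0.0))
side (array([-0.00531777, -0.18658932]), 8, np.float64(0.0013231519598637708))
t 5.52 local mm [  0.3  -8.4 255.4] zhead 9.81 F local [ 0.04 -0.3   0.81] open 0.0005757195340864072
```

Emit:
apply_moves --motion '[0.002,0,0,0,0.004,0,0,0,0.005,0,0,0,0.006,0,0,0,0.007,0,0,0,0.007,0,0,0]'

```text
t: 6.02
ee_pos: [0.5246, 0.0536, 0.2556]
tcp_rot: [[0.171, -0.0, 0.985], [-0.985, -0.0, 0.171], [0.0, -1.0, -0.0]]
force: [-0.7, 1.4, -1.2]
opening: 0.0
```

Emit:
apply_moves --motion '[0.001,0,0,0,0.002,0,0,0,0.002,0,0,0]'

```text
t: 6.27
ee_pos: [0.525, 0.0516, 0.2556]
tcp_rot: [[0.171, 0.0, 0.985], [-0.985, -0.0, 0.171], [0.0, -1.0, -0.0]]
force: [-0.7, 1.6, -1.2]
opening: 0.0004
```

```bash
python3 look.py e
```

```text
t 6.27 local mm [  0.4 -16.7 255.6] zhead 9.86 F local [-0.39  1.64 -1.18] open 0.0003838801604932154
top (array([0.1, 0. ]), 0, np.float64(0.0))
side (array([-0.00731988, -0.23876881]), 12, np.float64(0.0010968813404770837))
t 6.37 local mm [  0.4 -16.7 255.7] zhead 9.86 F local [-0.81  0.78  0.66] open 0.0005847781140468679
```

View pics/sideez.png

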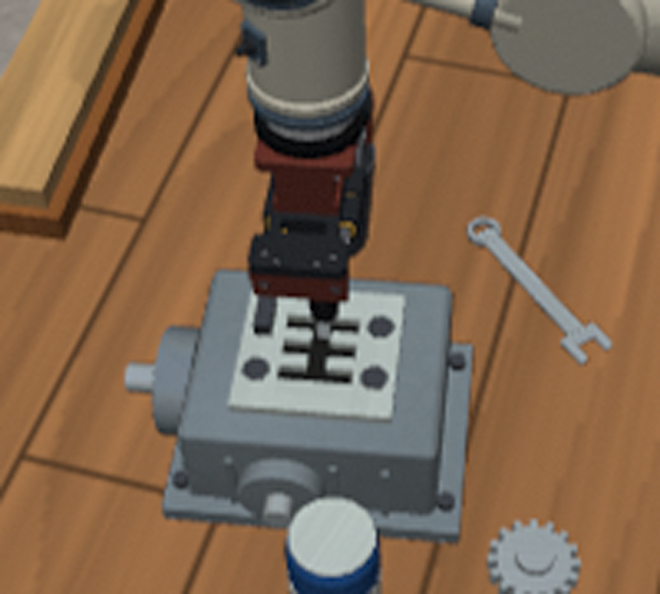

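Emit:
apply_moves --motion '[0.001,0,0,0,0.002,0,0,0,0.003,0,0,0,0.003,0,0,0]'

```text
t: 6.7
ee_pos: [0.5255, 0.0486, 0.2556]
tcp_rot: [[0.171, 0.0, 0.985], [-0.985, -0.0, 0.171], [0.0, -1.0, 0.0]]
force: [-0.6, 1.7, -0.5]
opening: 0.0005
```

Emit:
apply_moves --motion '[0.001,0,0,0,0.0015,0,0,0,0.0015,0,0,0]'

```text
t: 6.95
ee_pos: [0.5257, 0.0474, 0.2555]
tcp_rot: [[0.171, -0.0, 0.985], [-0.985, 0.0, 0.171], [-0.0, -1.0, -0.0]]
force: [-0.5, 2.2, -1.9]
opening: 0.0003
```

Emit:
apply_moves --motion '[0.001,0,0,0,0.0015,0,0,0,0.0015,0,0,0]'

```text
t: 7.2
ee_pos: [0.5258, 0.0462, 0.2554]
tcp_rot: [[0.172, -0.001, 0.985], [-0.985, 0.001, 0.172], [-0.001, -1.0, -0.0]]
force: [-0.1, 4.2, -2.1]
opening: 0.0004
```

```bash
python3 look.py f
```

```text
t 7.2 local mm [  0.4 -22.1 255.4] zhead 9.9 F local [ 0.64  4.11 -2.13] open 0.00041877922596819965
top (array([0.1, 0. ]), 0, np.float64(0.0))
side (array([-0.00629245, -0.2776728 ]), 22, np.float64(0.0008918981486395932))
t 7.3 local mm [  0.4 -22.1 255.4] zhead 9.9 F local [-0.02  5.82 -1.82] open 0.000491944495620063
```

Emit:
apply_moves --motion '[-0.015,0,0,0,-0.03,0,0,0,-0.03,0,-0.025,0,-0.03,0,-0.05,0,-0.03,0,-0.05,0,-0.005,0,-0.05,0,0.022,0,-0.05,0,0.022,0,-0.05,0]'

```text
t: 7.97
ee_pos: [0.4813, 0.012, 0.2561]
tcp_rot: [[0.168, 0.002, 0.986], [-0.986, -0.003, 0.168], [0.004, -1.0, 0.001]]
force: [-0.3, 0.1, -0.2]
opening: 0.0007
```

```bash
python3 look.py g
```

```text
t 7.97 local mm [-49.4 -48.3 256.1] zhead 9.66 F local [-0.23  0.17 -0.23] open 0.000673219457934646
top (array([0.1, 0. ]), 0, np.float64(0.0))
side (array([-0.00592238, -0.27726124]), 202, np.float64(0.0012601607872037954))
t 8.07 local mm [-49.3 -45.7 256. ] zhead 9.72 F local [-0.8  -0.74  0.09] open 0.0005484547168142767
```

View pics/sidegz.png

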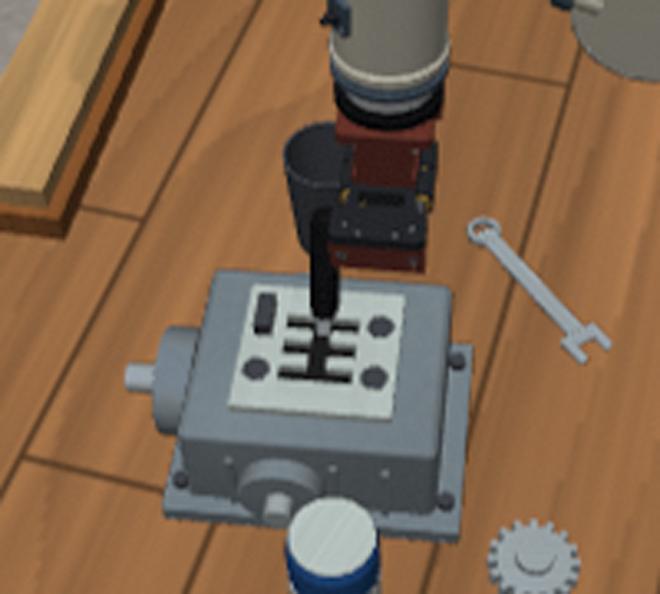

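View pics/topgz.png

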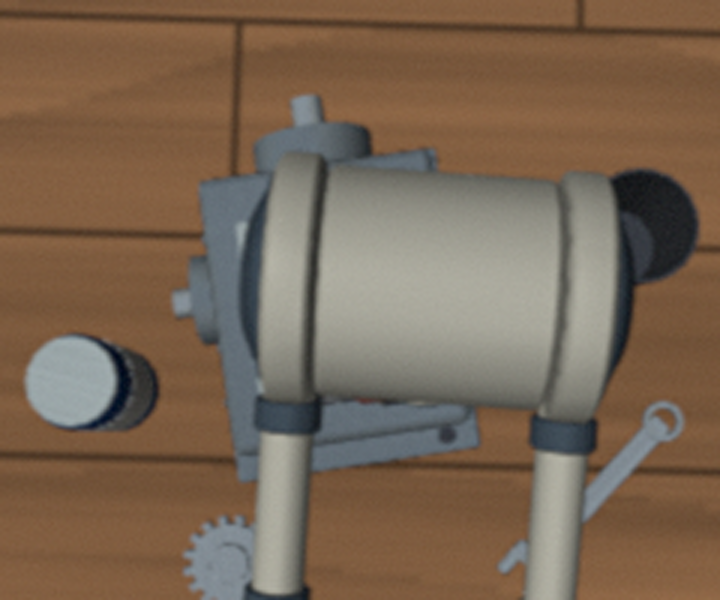

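Emit:
apply_moves --motion '[0,0,0.015,0,0,0,0.023,0,0,0,0.029,0,0,0,0.035,0,0,0,0.041,0,0,0,0.047,0,0,0,0.053,0,0,0,0.056,0]'

```text
t: 8.73
ee_pos: [0.5361, 0.0256, 0.2552]
tcp_rot: [[0.172, -0.001, 0.985], [-0.985, 0.001, 0.172], [-0.001, -1.0, -0.001]]
force: [-1.2, 0.9, 1.0]
opening: 0.0004
```

```bash
python3 look.py i
```

```text
t 8.73 local mm [  7.  -44.2 255.2] zhead 9.9 F local [-1.02  1.11  1.04] open 0.00037036962827977386
top (array([0.1, 0. ]), 0, np.float64(0.0))
side (array([ 0.19005296, -0.27246205]), 90, np.float64(0.0013756137114807907))
t 8.83 local mm [  6.8 -44.3 255.2] zhead 9.89 F local [-1.36  1.17  0.11] open 0.00021142522816985747
```

Lever 0.19 of 0.24; continue gently until the stop shows in the force.

Emit:
apply_moves --motion '[0,0,0.002,0,0,0,0.004,0,0,0,0.006,0,0,0,0.007,0,0,0,0.007,0]'

```text
t: 9.25
ee_pos: [0.5426, 0.0263, 0.2554]
tcp_rot: [[0.171, -0.0, 0.985], [-0.985, -0.0, 0.171], [0.0, -1.0, -0.0]]
force: [-1.8, -0.1, -1.3]
opening: 0.0006
```

Emit:
apply_moves --motion '[0,0,0.001,0,0,0,0.0015,0,0,0,0.0015,0]'

```text
t: 9.5
ee_pos: [0.5441, 0.0265, 0.2556]
tcp_rot: [[0.171, 0.0, 0.985], [-0.985, -0.0, 0.171], [0.0, -1.0, 0.0]]
force: [-1.8, 0.7, -1.0]
opening: 0.0005
```

```bash
python3 look.py j
```

```text
t 9.5 local mm [ 14.9 -44.7 255.6] zhead 9.86 F local [-1.67  1.02 -1.  ] open 0.0005076034593910541
top (array([0.1, 0. ]), 0, np.float64(0.0))
side (array([ 0.23977873, -0.27333923]), 91, np.float64(0.0013593569472042356))
t 9.6 local mm [ 14.9 -44.7 255.7] zhead 9.86 F local [-1.64  0.99 -1.22] open 0.000606628247444004
```

Emit:
apply_moves --motion '[0,0,0.001,0,0,0,0.0015,0,0,0,0.0015,0]'

```text
t: 9.85
ee_pos: [0.5456, 0.0269, 0.2557]
tcp_rot: [[0.171, 0.0, 0.985], [-0.985, -0.0, 0.171], [0.0, -1.0, 0.0]]
force: [-2.2, -0.3, -1.3]
opening: 0.0004
```

Emit:
apply_moves --motion '[0,0,0.001,0,0,0,0.0015,0,0,0,0.0015,0]'

```text
t: 10.1
ee_pos: [0.5468, 0.0271, 0.2555]
tcp_rot: [[0.171, -0.001, 0.985], [-0.985, -0.0, 0.171], [-0.0, -1.0, -0.001]]
force: [-4.3, -1.1, -0.2]
opening: 0.0004
```

Emit:
apply_moves --motion '[0,0,0.001,0,0,0,0.001,0,0,0,0.001,0]'

```text
t: 10.35
ee_pos: [0.5476, 0.0273, 0.2554]
tcp_rot: [[0.171, -0.002, 0.985], [-0.985, -0.0, 0.171], [-0.0, -1.0, -0.002]]
force: [-5.2, -1.0, -0.9]
opening: 0.0007
```

Emit:
apply_moves --motion '[0,0,0.001,0,0,0,0.001,0,0,0,0.001,0]'

```text
t: 10.6
ee_pos: [0.5483, 0.0274, 0.2552]
tcp_rot: [[0.171, -0.002, 0.985], [-0.985, -0.0, 0.171], [-0.0, -1.0, -0.002]]
force: [-7.1, 0.1, -0.1]
opening: 0.0006
```

Emit:
apply_moves --motion '[0,0,-0.01,0,0,0,-0.04,0,0,0,-0.07,0,0,0,-0.1,0,0,-0.03,-0.13,0,0.03,-0.05,-0.14,0,0.07,-0.05,-0.14,0,0.1,-0.05,-0.14,0]'

```text
t: 11.27
ee_pos: [0.4287, -0.0968, 0.309]
tcp_rot: [[0.172, 0.009, 0.985], [-0.985, -0.003, 0.172], [0.004, -1.0, 0.008]]
force: [1.3, -0.6, 0.2]
opening: 0.0001
```

Emit:
apply_moves --motion '[0.04,0,0,0,0.08,0,0,0,0.12,0,0,0,0.16,0,0,0,0.2,0,0,0,0.24,0,0,0,0.24,0,0,0,0.24,0,0,0]'

```text
t: 11.93
ee_pos: [0.4696, -0.3337, 0.3044]
tcp_rot: [[0.169, -0.0, 0.986], [-0.986, 0.001, 0.169], [-0.001, -1.0, -0.0]]
force: [0.5, -0.4, 0.1]
opening: 0.0005
```

```bash
python3 look.py k
python3 - <<'E'
from h import *
for t in('spray_can','tin','wrench','gear'):
    for n in ('top',):
        r=ctrl.spot_in(t,n)
        if r: print(t,w(n,r[0]['xyz']).round(4))
E
```

```text
t 11.93 local mm [-120.1 -386.8  304.4] zhead 9.7 F local [ 0.46 -0.49  0.13] open 0.000504944247471125
top (array([ 0.24496544, -0.28778626]), 284, np.float64(0.0009174713705344998))
side (array([ 0.24869941, -0.27679342]), 243, np.float64(0.001463892550946183))
t 12.03 local mm [-119.7 -384.5  306.1] zhead 9.87 F local [-0.02 -0.43  0.25] open 0.0002360392106101976
spray_can [0.4557 0.2308 0.1522]
tin [ 0.5939 -0.1598  0.0492]
wrench [ 0.3757 -0.1307  0.0095]
gear [0.3307 0.145  0.0096]
```

View pics/topkz.png

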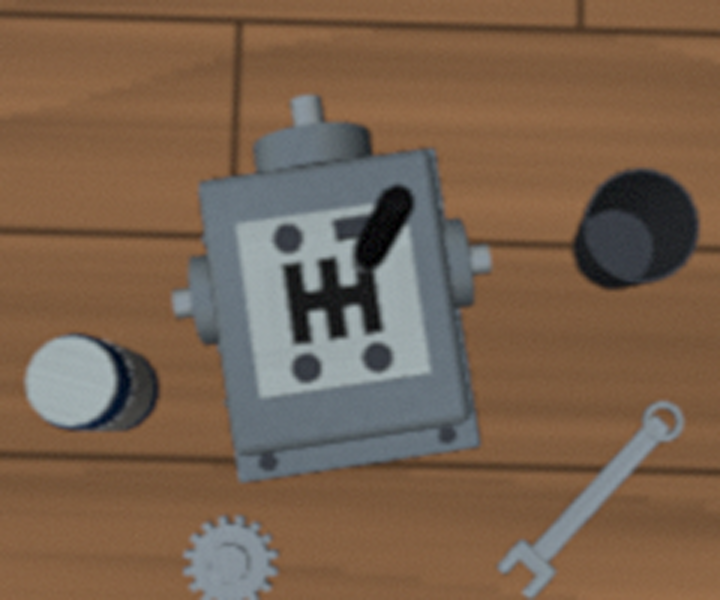

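View pics/sidekz.png

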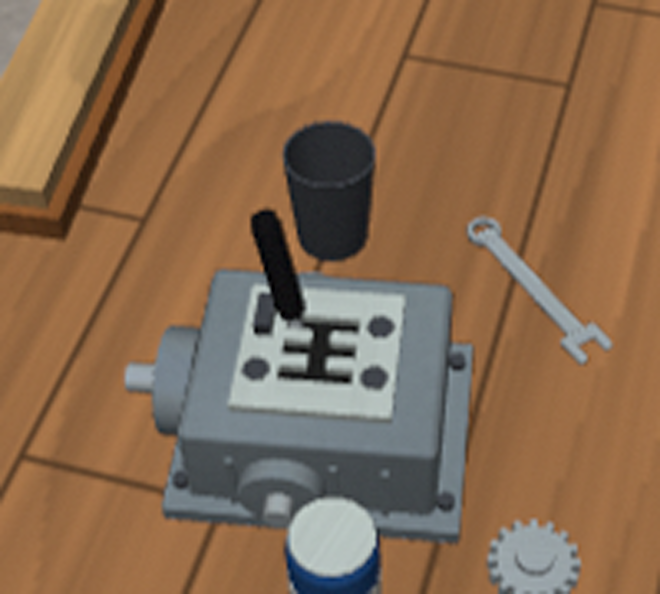

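The pictures show the lever home in the slot beside the block: in the top view the handle is at about (385,228), next to the block at (350,228). The other things stand where they were, and the arm is clear.

```bash
python3 -c "
from rig import ctrl
print(ctrl.close_job())"
```

```text
the job is handed in; nothing more can be done
None
```

The lever is fully home in the gear marked by the block (the +x, −y slot end), and the job was handed in at about 12 s. I pushed it with the closed fingers only: back to neutral, across to the −y slot, then forward to the end of that slot. The force at the fingers rose at each end stop, to about 6 N across and 7 N forward, and stayed under 10 N in every reading.

**Lever position:** after the arm had withdrawn, I measured lever 0.245 and swivel −0.288 rad from the top camera, and 0.249 and −0.277 from the side camera. The stops are at 0.24 and −0.28, so both readings agree within measuring error.

**Other things on the bench:** the can and the tin were measured before and after, and the differences were within the spotting error of about 4 mm. The wrench and the gear I judged by comparing the pictures, and they look unmoved.

**Checks that fell short:** while the arm was over the gearbox, the top camera could not see the lever. The crossing and the final push were therefore followed by the side camera and the force readings alone. The side camera also read the swivel about 0.01 rad too high when the lever was in the middle slot.

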